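# Fetch the soft jaw from behind the standing tools

## Robot

A 6-joint arm with a two-finger parallel gripper is mounted at the origin on the work surface. World frame = base frame: x ahead of the robot, y to its left, z up, the work surface at z = 0. Lengths are in m, angles in rad, forces in N, time in s.
With the tool pointing down it reaches from about 0.25 to 0.775 m from the base axis. Payload 4 kg.
Tool frame: the origin (TCP) lies midway between the tips of the shut fingers; the grasp point (between the pads) lies 19 mm behind it (robot.hold_point_z is the distance from the TCP to the grasp point, in m); z points along the fingers, y is the line along which they close (so a half turn about z gives the same grasp; the last joint's range is limited). The gripper opens to 94 mm and grips with 3 to 60 N. Pads are 16 mm wide; open, the fingers measure 119 mm over their backs; the gripper's body (75 mm by 177 mm) begins 78 mm behind the grasp point.
Start: joints at [-1.343, 0.087, 1.371, -0, 1.684, -0.103], TCP at [0.179, -0.52, 0.206] pointing down, gripper open.
Joint ranges: [-3.1, 3.1], [-0.76, 2.03], [0.27, 2.55], [-1.08, 4.22], [0.17, 2.65], [-2.57, 2.57]. Speed limits (rad/s): [2.79, 2.79, 3.14, 3.14, 3.14, 3.14].

## Interface

Orientations are given as [roll, pitch, yaw] about the fixed x, y, z axes, in that order (R = Rz(yaw) Ry(pitch) Rx(roll)).
In Python, from bench import readout, imaging, robot gives the robot as it stands.
- The arm moves only by the tool carry_out, never from a script. Its argument "motion" is text: rows parted by semicolons, each of 7 numbers parted by spaces: the shift along the tool's x, y, z each as a share of 200 mm, from -1 to 1, then the turn, a rotation vector about the tool's x, y, z each as a share of 120 degrees, from -1 to 1, then the opening, from 0 (shut) to 1 (fully open). A call has 1 to 12 rows; each row shifts and turns the commanded pose from where the row before left it, along the tool's axes as they then stand; what a row does not reach is not made up. A row lasts 1/8 s, in which the tool goes at most 62.5 mm and 10.7 degrees, less where a joint would pass 70% of its speed; a pose out of reach is approached as far as the arm can. A call with a number of a shift or a turn outside -1 to 1 is refused whole. A call with a gripper value outside its range is refused whole. The fingers move at their own pace and stop on an object; the grip force is fixed at half the most. Time passes only in rows, so rows that do not move let the fingers close. It gives the time, the measured TCP pose, the force, the opening and the grip force at its end, in the units of the state.
- readout.get_obs(): the state, without advancing time (a new reading comes with each control period).
- imaging.snapshot(name): name is "scene" or "top" or "wrist"; returns a dict with "pixels" (384x512x3 uint8, red, green, blue), "fx", "fy", "cx", "cy" (pixels), "R" (3x3) and "t" (3): a world point X has camera coordinates R X + t. Camera axes: x right, y down, z forward; pixel columns grow to the right and rows downward; lengths in m; the calibration is good to about 2 mm. A picture is of the moment at which its call begins. There is no depth.
- robot.close_job(): hands the job in; it is judged then, once.
The state is a dict: "time": time; "joint_positions": joint angles; "qvel": joint speeds; "joint_torque": joint torques, N m; "tool_pos": TCP position; "ee_rot": TCP orientation; "wrist_force": force on the tool from outside, world axes, zero at the start; "wrist_torque": the same for the moment, N m; "width": finger opening in m; "finger_force": force on a finger pad.
Only numpy, scipy, OpenCV 4.12 (cv2) and the standard library are available. Lean on these libraries where they do the work, as an engineer would, in place of code of your own. Each camera call takes 0.05 s, during which the arm holds its last target. There are 200 camera calls.

## Task

The soft jaw on the rack is hemmed in by the oil bottle, the set-up block and the collet chuck in front of it. Stand all three upright on the rubber mat, leaving the jaw where it lies; then, while they wait there, fetch the jaw and lay it flat, fully down in the nest of the fixture plate; then stand each of the three back upright on the very pad it came from, in its middle. Knock nothing over and leave the coffee cup and the jar alone.

Things in the scene. Friction and masses are not known exactly. Their poses are not given: they have to be found in the camera images.
- rack: Low plywood board fixed on the bench, 130 (x) x 200 (y) x 12 mm thick, with three round felt pads (50 mm across) in a row at its x = -32.5 mm, y = -58, 0 and +58 mm, and a rail 8 mm high and 6 mm wide along its far edge (x = +59 to +65 mm). Origin: centre of the underside; x towards the far edge, z up. One tool stands on each pad, and the soft jaw lies on the bare board just behind them.
- oil_bottle: White plastic oil bottle, standing on a pad of the rack: upright cylinder 42 mm in diameter up to 78 mm, then tapering to a thin spout, 102 mm in all. About 0.13 kg. Origin: centre of the underside; z up.
- setup_block: Square aluminium set-up block standing on end on a pad: 40 x 40 mm, 85 mm tall, dark holes in its faces, its sides within 5 degrees of the rack's at the start. About 0.36 kg. Origin: centre of the underside; x and y along its sides, z up.
- collet_chuck: Steel collet chuck standing nut down on a pad: dark nut 42 mm in diameter and 36 mm tall, above it a bright straight shank 30 mm in diameter up to 94 mm. About 0.45 kg. Origin: centre of the underside; z up.
- soft_jaw: Aluminium soft jaw, a plain bar 28 (x) x 130 (y) x 30 mm tall with two dark holes in its top, lying on the rack about 10 mm behind the row of standing tools and as long as the row, so that no finger can get down at its near side while they stand there. About 0.29 kg. Origin: centre of the underside; y along its length, z up. Either way round is right.
- fixture: Grey fixture plate fixed on the bench, 110 (x) x 200 (y) x 12 mm thick. Steel strips 4 mm high on its top frame an empty nest 42 (x) x 142 (y) mm for the soft jaw, centred on the plate; outside each end of the nest (y = +-85 to +-97 mm) stands a clamp block, its stud's top 36 mm above the bench. Origin: centre of the underside; the nest's floor is at z = 12 mm; y along the nest's length.
- mat: Black rubber mat fixed on the bench, 250 (x) x 150 (y) x 4 mm thick, empty at the start: the side area. On the left or the right of the rack, the fixture on the other side. Origin: centre of the underside; x along its length, z up.
- coffee_cup: White paper coffee cup with a black lid, 80 mm across at the lid, 107 mm tall, a bystander between the rack and the robot. Origin: centre of the underside.
- jar: Small glass jar with a steel cap, 52 mm in diameter, 60 mm tall, a bystander between the rack and the robot. Origin: centre of the underside.
There are look-alikes about, which are no part of the job. What is shaped like the soft_jaw but purple or turquoise is not meant.

How it is judged:
By the outcome, as a careful person would: the job done as asked, in the order asked, and still so for the second after the job is handed in, with the robot touching nothing.
It also fails if it takes over 141 s, if anything falls off the work surface, if the arm or the gripper's body presses on something with over 40 N, if the wrist force passes 120 N, or if a joint passes its speed limit or range.

## Working session

There is one attempt and no reset: what is moved stays moved. The work goes in short steps, Python scripts to look and compute and a tool call to move; the robot and the scene stay as the last step left them, time stands still between calls to the robot, and variables do not carry over. Pictures are saved under pics/ and viewed, at most 14 in all, crops included, and the job is handed in when it is done.

Besides the shell and the picture viewer there is one more tool, called as a command line: name --argument value ..., lists and objects as JSON in quotes. carry_out: Moves the arm, as the interface text tells. Its arguments: {"type":"object","properties":{"motion":{"type":"string"}},"required":["motion"]}

```bash
ls; mkdir -p pics; python3 - <<'E'
from bench import readout, imaging, robot
import cv2
o=readout.get_obs(); print(o, robot.hold_point_z)
for n in ("scene","top"):
    s=imaging.snapshot(n); cv2.imwrite(f"pics/{n}0.png",s["pixels"][:,:,::-1]); print(n,s["fx"],s["cx"],s["cy"],s["R"],s["t"])
E
```

```text
pics
{'time': 0.0, 'joint_positions': array([-1.34309027e+00,  8.79470598e-02,  1.37224735e+00,  7.86918519e-07,
        1.68360589e+00, -1.03114257e-01]), 'qvel': array([-0.00011048, -0.00025582, -0.00213042,  0.00041996,  0.00025734,
       -0.00100995]), 'joint_torque': array([-2.35083762e-04, -3.40183675e+01, -3.02428687e+01,  7.17665185e-02,
        3.31965520e-02, -1.86435614e-04]), 'tool_pos': array([ 0.17851349, -0.51963965,  0.20431204]), 'ee_rot': array([-3.13939681e+00, -2.28014453e-04,  3.30820149e-01]), 'wrist_force': array([0.11069847, 0.2455727 , 0.39060978]), 'wrist_torque': array([-0.00696219,  0.00868797,  0.04823229]), 'finger_force': 0.0, 'width': 0.09380896219544009} 0.0188
scene 398.36342715615706 254.5180090039513 196.10981614479368 [[ 0.75280934  0.65821021 -0.00611671]
 [ 0.4147685  -0.48155445 -0.77205726]
 [-0.5111215   0.57867489 -0.63552355]] [-0.33717108 -0.15296345  1.3277798 ]
top 420.0318575131498 258.0403793396646 186.98456199608185 [[-0.0124851  -0.99983781 -0.01297976]
 [-0.99398899  0.01382195 -0.1086041 ]
 [ 0.10876589  0.01154581 -0.99400034]] [-0.0086669   0.44315575  1.03294441]
```

View pics/scene0.png

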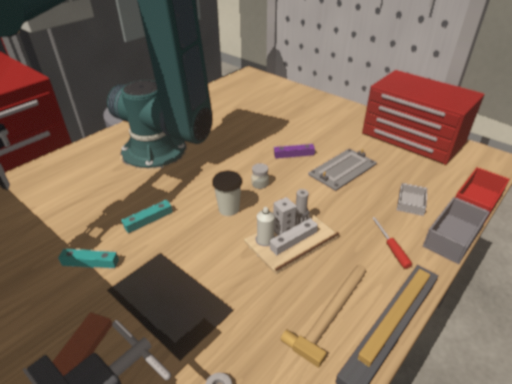

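View pics/top0.png

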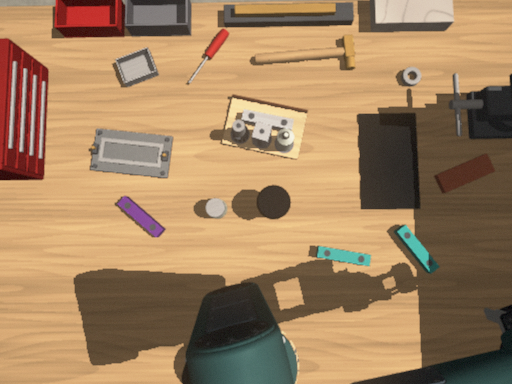

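The scene view shows the rack at (290,235), the mat at (170,300) and the fixture at (343,168). In the top view the rack is at (265,127), the fixture at (132,153) and the mat at (388,160).

What could be taken for the jaw (top view pixels): the grey bar on the rack (267,118), the purple bar (140,216), and turquoise bars (343,255) and (417,248). By the description it is the grey bar on the rack, and I'll check that in a close crop.

```bash
python3 - <<'E'
import cv2,numpy as np
i=cv2.imread("pics/top0.png"); s=cv2.imread("pics/scene0.png")
a=cv2.resize(i[85:167,212:318],None,fx=7,fy=7,interpolation=cv2.INTER_CUBIC); cv2.imwrite("pics/c_rack.png",a)
b=cv2.resize(i[120:186,82:182],None,fx=4,fy=4,interpolation=cv2.INTER_CUBIC)
c=cv2.resize(s[180:270,240:340],None,fx=4,fy=4,interpolation=cv2.INTER_CUBIC)
h=np.zeros((360,800,3),np.uint8);h[:264,:400]=b;h[:,400:]=c
cv2.imwrite("pics/c_fix.png",h)
E
```

```text
(no output)
```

View pics/c_rack.png

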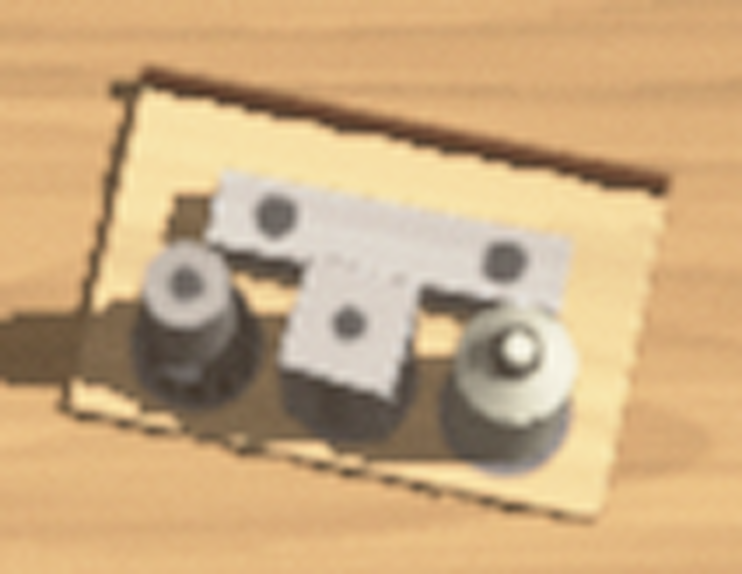

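View pics/c_fix.png

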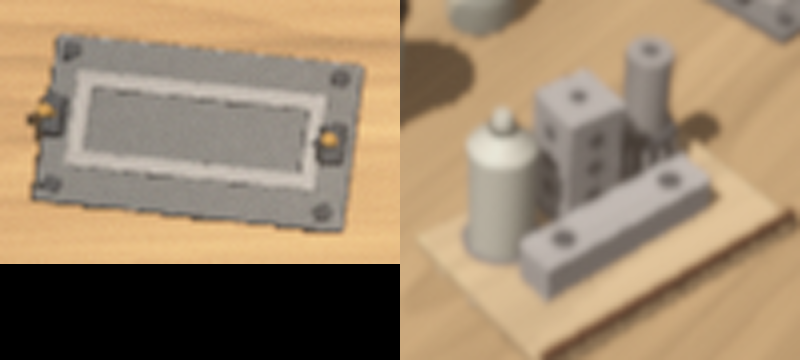

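The rack crop shows the grey jaw with two holes behind the three tools: chuck top at (238.7,125.7), block top at (262,131), bottle spout at (286,134.5). The second crop shows the empty nest, with its frame centred near px (132,153). Grey jaw confirmed.

```bash
cat > h.py <<'E'
from bench import readout, imaging, robot
import cv2, numpy as np
from scipy.spatial.transform import Rotation as Ro
def ray(s,u,v,z):
    d=s["R"].T@np.array([(u-s["cx"])/s["fx"],(v-s["cy"])/s["fy"],1]); c=-s["R"].T@s["t"]
    return (c+d*(z-c[2])/d[2]).round(4)
def proj(s,X):
    p=s["R"]@np.array(X)+s["t"]; return (s["fx"]*p[0]/p[2]+s["cx"],s["fy"]*p[1]/p[2]+s["cy"])
def snap(n,f):
    s=imaging.snapshot(n); cv2.imwrite(f"pics/{f}.png",s["pixels"][:,:,::-1]); return s
def go(x,y,z,yaw):
    "shares for the shift from the present pose to the target, tool axes; yaw in deg"
    o=readout.get_obs(); R=Ro.from_euler('xyz',o["ee_rot"]).as_matrix()
    d=R.T@(np.array([x,y,z])-o["tool_pos"])/.2
    T=Ro.from_euler('xyz',[np.pi,0,np.radians(yaw)]).as_matrix()
    w=np.degrees(Ro.from_matrix(R.T@T).as_rotvec())/120
    print("t",o["time"],"pos",o["tool_pos"].round(4),"yaw",np.degrees(o["ee_rot"]).round(2),"shift",d.round(3),"turn",w.round(3))
E
python3 - <<'E'
from h import *
s=imaging.snapshot("top"); print("cam",-s["R"].T@s["t"])
C=lambda x,y,z:ray(s,212+x/7-.5,85+y/7-.5,z)[:2]
r=[C(*p,.012) for p in((70,405),(597,518),(665,195),(137,88))]
print("rack",r,[np.linalg.norm(r[k]-r[k-1]) for k in range(4)])
print("chuck",C(187,285,.107),"block",C(350,323,.098),"bottle",C(520,347,.115))
j=[C(*p,.042) for p in((222,172),(573,240),(553,308),(208,240))];print("jaw",np.mean(j,0),j)
hsv=cv2.cvtColor(s["pixels"],cv2.COLOR_RGB2HSV)
def rect(m,box,z,nm):
    k=np.zeros(m.shape,np.uint8);x0,y0,x1,y1=box;k[y0:y1,x0:x1]=m[y0:y1,x0:x1]
    c=max(cv2.findContours(k,0,2)[0],key=cv2.contourArea);b=cv2.boxPoints(cv2.minAreaRect(c))
    P=np.array([ray(s,*p,z)[:2] for p in b]);e=P-np.roll(P,1,0);L=np.linalg.norm(e,axis=1);i=L.argmax()
    print(nm,P.mean(0),L,np.degrees(np.arctan2(e[i,1],e[i,0])))
rect((hsv[...,2]<60).astype(np.uint8),(350,100,426,215),.004,"mat")
rect((hsv[...,1]<60).astype(np.uint8),(82,120,182,186),.012,"fix")
rect(((hsv[...,1]<60)&(hsv[...,2]>165)).astype(np.uint8),(90,130,170,175),.016,"strips")
k=(80,195,230,215);print("cup",ray(s,273,202,.107),"jar",ray(s,216,208,.06))
w=imaging.snapshot("wrist");o=readout.get_obs();Rt=Ro.from_euler('xyz',o["ee_rot"]).as_matrix()
print("wrist cam in tool",Rt.T@(-w["R"].T@w["t"]-o["tool_pos"]),(Rt.T@w["R"].T).round(3),w["fx"])
E
```

```text
cam [ 0.3280346  -0.02671695  1.07476313]
rack [array([0.5614, 0.0784]), array([ 0.5163, -0.1145]), array([ 0.6371, -0.1424]), array([0.6812, 0.053 ])] [np.float64(0.1224630556535317), np.float64(0.19810204441145984), np.float64(0.1239800387159159), np.float64(0.20031467744526363)]
chuck [0.581  0.0294] block [ 0.5693 -0.0253] bottle [ 0.5561 -0.0817]
jaw [ 0.613475 -0.039475] [array([0.6395, 0.0203]), array([ 0.6124, -0.1057]), array([ 0.5875, -0.098 ]), array([0.6145, 0.0255])]
mat [ 0.508  -0.3542] [0.24931253 0.14279111 0.24930243 0.13919346] 0.5745473227972384
fix [0.537625 0.312275] [0.20274943 0.1095     0.20491845 0.10897839] -96.9793582437368
strips [0.5394   0.312275] [0.16362689 0.06359686 0.16456929 0.06327567] -97.12069800556412
cup [ 0.3986 -0.0496  0.107 ] jar [0.3893 0.0875 0.06  ]
wrist cam in tool [ 0.07395636  0.00048564 -0.17868405] [[ 0.001 -0.967 -0.256]
 [ 1.     0.001 -0.001]
 [ 0.002 -0.256  0.967]] 290.60447893634915
```

```bash
python3 -c "
from h import *
go(.565,-.03,.25,77)"
```

```text
t 0.2 pos [ 0.1786 -0.5199  0.2048] yaw [-1.7992e+02 -1.0000e-02  1.8950e+01] shift [ 2.623 -1.689 -0.223] turn [-0.001 -0.    -0.484]
```

carry_out --motion "0.24 -0.154 -0.02 0 0 0 1;0.24 -0.154 -0.02 0 0 0 1;0.24 -0.154 -0.02 0 0 0 1;0.24 -0.154 -0.02 0 0 0 1;0.24 -0.154 -0.02 0 0 0 1;0.24 -0.154 -0.02 0 0 0 1;0.24 -0.154 -0.02 0 0 0 1;0.24 -0.154 -0.02 0 0 0 1;0.24 -0.154 -0.02 0 0 0 1;0.24 -0.154 -0.02 0 0 0 1;0.22 -0.15 -0.02 0 0 0 1"

```text
time: 1.58
tool_pos: [0.5653, -0.0286, 0.2493]
ee_rot: [3.141, 0.0, 0.331]
wrist_force: [0.3, -0.6, -0.1]
width: 0.0941
finger_force: 0.0
```

carry_out --motion "0 0 0 0 0 -0.081 1;0 0 0 0 0 -0.081 1;0 0 0 0 0 -0.081 1;0 0 0 0 0 -0.081 1;0 0 0 0 0 -0.08 1;0 0 0 0 0 -0.08 1;0 0 0 0 0 0 1;0 0 0 0 0 0 1"

```text
time: 2.58
tool_pos: [0.5644, -0.0303, 0.2493]
ee_rot: [-3.141, 0.0, 1.342]
wrist_force: [-0.2, -0.5, 0.3]
width: 0.094
finger_force: 0.0
```

```bash
python3 - <<'E'
from h import *
go(.565,-.03,.25,77)
s=snap("wrist","w1"); import pickle; pickle.dump(s,open("w1.pkl","wb"))
E
```

```text
t 2.575 pos [ 0.5644 -0.0303  0.2493] yaw [-179.98    0.     76.9 ] shift [ 0.002  0.003 -0.003] turn [-0.     0.    -0.001]
```

View pics/w1.png

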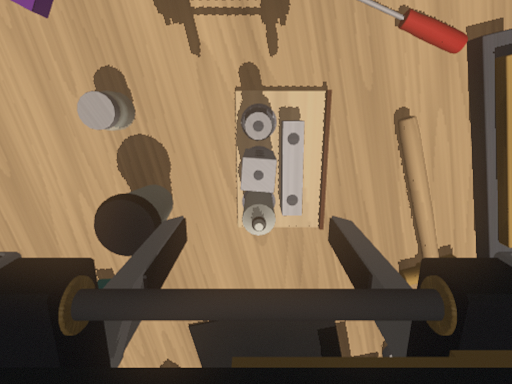

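The wrist view shows chuck top (258,125), block top (258.5,175), spout tip (259,225), jaw corners around (283–304,121–216) and the rack at (236–326,89–228).

```bash
python3 - <<'E'
from h import *
import pickle
s=pickle.load(open("w1.pkl","rb"))
P=lambda u,v,z:ray(s,u,v,z)[:2]
g=cv2.cvtColor(s["pixels"],cv2.COLOR_RGB2HSV)
m=((g[...,1]<50)&(g[...,2]>120)).astype(np.uint8)
for nm,(x0,y0,x1,y1),z in(("chucktop",(240,105,278,140),.107),("block",(238,153,278,192),.098),("jaw",(279,112,312,222),.042),("bottle",(240,203,278,240),.09)):
    k=np.zeros_like(m);k[y0:y1,x0:x1]=m[y0:y1,x0:x1]
    c=max(cv2.findContours(k,0,2)[0],key=cv2.contourArea);r=cv2.minAreaRect(c)
    b=np.array([P(*p,z) for p in cv2.boxPoints(r)]);e=b-np.roll(b,1,0)
    print(nm,r[0],cv2.minEnclosingCircle(c),P(*r[0],z),np.linalg.norm(e,axis=1).round(4),np.degrees(np.arctan2(e[:,1],e[:,0])).round(1))
print("spout",P(259,225,.115),"chuck",P(258,125,.107),"block",P(258.5,175,.098))
r=[P(*p,.012) for p in((236,89),(239,227))];d=r[0]-r[1];print("near edge",r,np.linalg.norm(d),np.degrees(np.arctan2(d[1],d[0])))
a=cv2.resize(s["pixels"][80:240,225:335],None,fx=5,fy=5,interpolation=cv2.INTER_CUBIC)[:600*800//600];cv2.imwrite("pics/c_w1.png",cv2.resize(s["pixels"][80:240,225:335,::-1],None,fx=3.7,fy=3.7,interpolation=cv2.INTER_CUBIC))
E
```

```text
chucktop (257.7500305175781, 125.75003814697266) ((258.0, 125.5), 14.080227851867676) [0.5784 0.0287] [0.0281 0.0285 0.0277 0.0289] [ 122.2   30.8  -56.9 -148.3]
block (257.87646484375, 174.60586547851562) ((258.09039306640625, 174.00564575195312), 22.73579978942871) [ 0.566  -0.0256] [0.0404 0.0397 0.0393 0.0397] [ 162.4   71.9  -17.5 -106.5]
jaw (292.5, 168.0) ((293.0, 168.0), 48.052154541015625) [ 0.6109 -0.0386] [0.1286 0.0272 0.1287 0.0295] [  78.2  -13.  -100.8  167.1]
bottle (258.6346435546875, 219.173095703125) ((258.5, 218.5), 16.507673263549805) [ 0.5539 -0.0821] [0.0405 0.0393 0.0402 0.0404] [ 86.9  -1.2 -91.6 179.1]
spout [ 0.5547 -0.0801] chuck [0.5789 0.0294] block [ 0.5666 -0.0262]
near edge [array([0.5598, 0.0791]), array([ 0.5154, -0.1162])] 0.20028342417683997 77.19192993926583
```

View pics/c_w1.png

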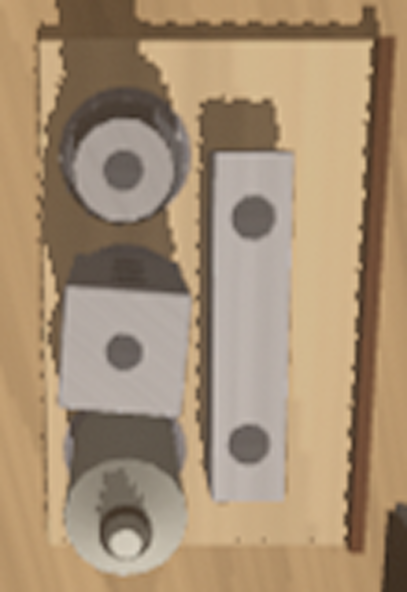

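```bash
python3 -c "
from h import *
go(.555,-.081,.053,77)"
```

```text
t 2.625 pos [ 0.5644 -0.0304  0.2493] yaw [-1.7999e+02  1.0000e-02  7.6930e+01] shift [-0.257  0.012  0.982] turn [-0.     0.    -0.001]
```

carry_out --motion "-0.257 0.012 0 0 0 0 1;0 0 0.25 0 0 0 1;0 0 0.25 0 0 0 1;0 0 0.25 0 0 0 1;0 0 0.15 0 0 0 1;0 0 0.082 0 0 0 1;0 0 0 0 0 0 1;0 0 0 0 0 0 0.3;0 0 0 0 0 0 0.3;0 0 0 0 0 0 0.3;0 0 0 0 0 0 0.3;0 0 0 0 0 0 0.3"

```text
time: 4.12
tool_pos: [0.5553, -0.081, 0.0532]
ee_rot: [3.141, 0.0, 1.344]
wrist_force: [0.8, -0.2, -0.3]
width: 0.0476
finger_force: 0.0
```

carry_out --motion "0 0 0 0 0 0 0.3;0 0 0 0 0 0 0.3;0 0 -0.1 0 0 0 0.3;0 0 -0.25 0 0 0 0.3;0 0 -0.25 0 0 0 0.3;0 0 -0.15 0 0 0 0.3;-0.21 -0.054 0 0 0 0 0.3;-0.21 -0.054 0 0 0 0 0.3;-0.21 -0.054 0 0 0 0 0.3;-0.21 -0.054 0 0 0 0 0.3;-0.21 -0.054 0 0 0 0 0.3;-0.21 -0.054 0 0 0 0 0.3"

```text
time: 5.62
tool_pos: [0.4347, -0.3131, 0.2026]
ee_rot: [-3.141, -0.0, 1.344]
wrist_force: [0.2, -0.4, -2.2]
width: 0.0418
finger_force: 29.9
```

```bash
python3 -c "
from h import *
go(.415,-.354,.047,77)"
```

```text
t 5.625 pos [ 0.4347 -0.3131  0.2026] yaw [-1.7998e+02 -1.0000e-02  7.7030e+01] shift [-0.222 -0.05   0.778] turn [-0. -0.  0.]
```

carry_out --motion "-0.222 -0.05 0 0 0 0 0.3;0 0 0.22 0 0 0 0.3;0 0 0.25 0 0 0 0.3;0 0 0.2 0 0 0 0.3;0 0 0.09 0 0 0 0.3;0 0 0.012 0 0 0 0.3;0 0 0 0 0 0 0.3"

```text
time: 6.5
tool_pos: [0.4168, -0.354, 0.0504]
ee_rot: [3.139, 0.002, 1.345]
wrist_force: [0.9, 0.3, -1.4]
width: 0.0416
finger_force: 29.9
```

carry_out --motion "0 0 0 0 0 0 0.3;0 0 0 0 0 0 0.3"

```text
time: 6.75
tool_pos: [0.4165, -0.3537, 0.0502]
ee_rot: [3.139, 0.002, 1.345]
wrist_force: [-0.0, -0.5, -2.0]
width: 0.0417
finger_force: 29.9
```

carry_out --motion "0 0 0.015 0 0 0 0.3;0 0 0.008 0 0 0 0.3;0 0 0 0 0 0 0.3"

```text
time: 7.12
tool_pos: [0.4159, -0.3532, 0.045]
ee_rot: [3.141, 0.001, 1.344]
wrist_force: [-1.6, 0.6, 3.8]
width: 0.0416
finger_force: 30.0
```

carry_out --motion "0 0 0 0 0 0 1;0 0 0 0 0 0 1;0 0 0 0 0 0 1;0 0 0 0 0 0 1;0 0 -0.1 0 0 0 1;0 0 -0.25 0 0 0 1;0 0 -0.25 0 0 0 1;0 0 -0.17 0 0 0 1;0 0 0 0 0 0 1"

```text
time: 8.25
tool_pos: [0.4172, -0.3544, 0.2019]
ee_rot: [3.135, 0.004, 1.345]
wrist_force: [-0.2, 0.4, -0.1]
width: 0.0943
finger_force: 0.0
```

```bash
python3 -c "
from h import *
go(.568,-.0256,.05,73)"
```

```text
t 8.25 pos [ 0.4172 -0.3544  0.2019] yaw [179.63   0.24  77.04] shift [1.774 0.361 0.754] turn [0.003 0.002 0.034]
```

carry_out --motion "0.222 0.045 0 0 0 0 1;0.222 0.045 0 0 0 0 1;0.222 0.045 0 0 0 0 1;0.222 0.045 0 0 0 0 1;0.222 0.045 0 0 0 0 1;0.222 0.045 0 0 0 0 1;0.222 0.045 0 0 0 0 1;0.22 0.045 0 0 0 0 1;0 0 0 0.003 0.002 0.034 1;0 0 0 0 0 0 1"

```text
time: 9.5
tool_pos: [0.5649, -0.0228, 0.1955]
ee_rot: [-3.131, -0.003, 1.275]
wrist_force: [0.1, 0.2, -0.6]
width: 0.0937
finger_force: 0.0
```

```bash
python3 - <<'E'
from h import *
go(.568,-.0256,.05,73)
s=snap("top","top1"); i=cv2.imread("pics/top1.png")
cv2.imwrite("pics/c_t1.png",cv2.resize(i[80:220,200:440],None,fx=3.3,fy=3.3,interpolation=cv2.INTER_CUBIC))
E
```

```text
t 9.5 pos [ 0.5649 -0.0228  0.1955] yaw [-179.41   -0.18   73.05] shift [-0.011  0.027  0.727] turn [-0.005 -0.001  0.   ]
```

View pics/c_t1.png

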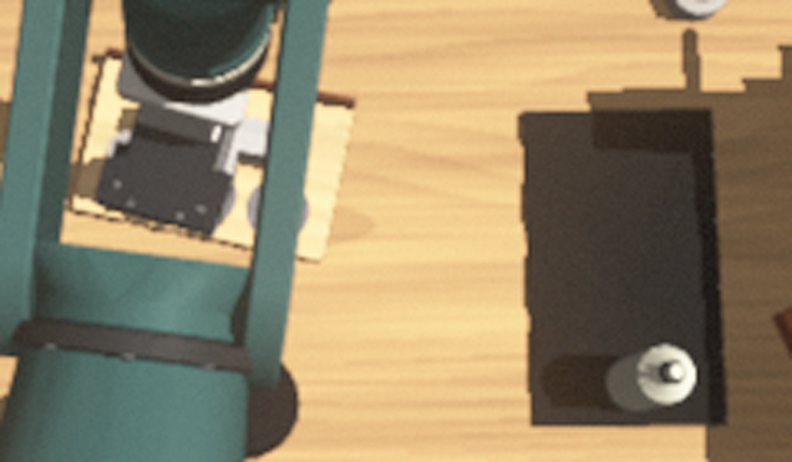

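The bottle stands upright on the mat (crop 668,372), with nothing disturbed on the rack. Next the block.

carry_out --motion "-0.011 0.025 0 -0.004 0 0 1;0 0 0.25 0 0 0 1;0 0 0.25 0 0 0 1;0 0 0.14 0 0 0 1;0 0 0.05 0 0 0 1;0 0 0 0 0 0 1"

```text
time: 10.3
tool_pos: [0.5702, -0.027, 0.0601]
ee_rot: [3.14, -0.004, 1.273]
wrist_force: [1.0, 0.1, 0.3]
width: 0.0942
finger_force: 0.0
```

```bash
python3 -c "
from h import *
go(.568,-.0256,.05,73)"
```

```text
t 10.3 pos [ 0.5702 -0.027   0.0601] yaw [179.89  -0.22  72.93] shift [ 0.003 -0.013  0.05 ] turn [ 0.001 -0.002 -0.001]
```

carry_out --motion "0.003 -0.012 0.045 0 -0.002 0 1;0 0 0 0 0 0 0.3;0 0 0 0 0 0 0.3;0 0 0 0 0 0 0.3;0 0 0 0 0 0 0.3;0 0 0 0 0 0 0.3;0 0 0 0 0 0 0.3;0 0 0 0 0 0 0.3;0 0 0 0 0 0 0.3"

```text
time: 11.42
tool_pos: [0.5675, -0.025, 0.051]
ee_rot: [3.141, 0.0, 1.273]
wrist_force: [-3.3, 1.9, 2.4]
width: 0.0399
finger_force: 30.0
```

carry_out --motion "0 0 -0.1 0 0 0 0.3;0 0 -0.25 0 0 0 0.3;0 0 -0.25 0 0 0 0.3;0 0 -0.15 0 0 0 0.3;-0.207 0.025 0 0 0 0 0.3;-0.207 0.025 0 0 0 0 0.3;-0.207 0.025 0 0 0 0 0.3;-0.207 0.025 0 0 0 0 0.3;-0.207 0.025 0 0 0 0 0.3;-0.207 0.025 0 0 0 0 0.3;-0.207 0.025 0 0 0 0 0.3;-0.207 0.025 0 0 0 0 0.3"

```text
time: 12.92
tool_pos: [0.5086, -0.3549, 0.1994]
ee_rot: [3.141, -0.0, 1.273]
wrist_force: [-0.1, -0.4, -3.9]
width: 0.0399
finger_force: 30.0
```

carry_out --motion "0 0 0 0 0 0 0.3;0 0 0.2 0 0 0 0.3;0 0 0.25 0 0 0 0.3;0 0 0.2 0 0 0 0.3;0 0 0.07 0 0 0 0.3;0 0 0 0 0 0 0.3;0 0 0 0 0 0 0.3"

```text
time: 13.8
tool_pos: [0.5107, -0.3545, 0.0598]
ee_rot: [3.135, 0.002, 1.274]
wrist_force: [-0.0, -0.5, -4.0]
width: 0.0398
finger_force: 30.0
```

```bash
python3 -c "
from h import *
go(.508,-.354,.042,73)"
```

```text
t 13.8 pos [ 0.5107 -0.3545  0.0598] yaw [1.7964e+02 1.2000e-01 7.2970e+01] shift [-0.001 -0.014  0.089] turn [ 0.003  0.001 -0.   ]
```

carry_out --motion "0 -0.014 0.05 0.003 0.001 0 0.3;0 0 0.02 0 0 0 0.3;0 0 0.012 0 0 0 0.3;0 0 0.008 0 0 0 0.3;0 0 0 0 0 0 0.3"

```text
time: 14.42
tool_pos: [0.5064, -0.3528, 0.043]
ee_rot: [-3.138, -0.001, 1.273]
wrist_force: [-4.7, 4.7, 9.6]
width: 0.0402
finger_force: 30.0
```

carry_out --motion "0 0 -0.005 0 0 0 0.3;0 0 0 0 0 0 1;0 0 0 0 0 0 1;0 0 0 0 0 0 1;0 0 0 0 0 0 1;0 0 -0.1 0 0 0 1;0 0 -0.2 0 0 0 1;0 0 -0.2 0 0 0 1;0 0 -0.2 0 0 0 1;0 0 -0.08 0 0 0 1;0 0 0 0 0 0 1"

```text
time: 15.8
tool_pos: [0.5077, -0.3537, 0.198]
ee_rot: [-3.14, -0.0, 1.273]
wrist_force: [1.1, 0.1, -0.8]
width: 0.094
finger_force: 0.0
```

```bash
python3 -c "
from h import *
go(.5797,.029,.063,77)"
```

```text
t 15.8 pos [ 0.5077 -0.3537  0.198 ] yaw [-1.7993e+02 -3.0000e-02  7.2950e+01] shift [ 1.935 -0.216  0.676] turn [-0.001 -0.    -0.034]
```

carry_out --motion "0.215 -0.024 0 0 0 0 1;0.215 -0.024 0 0 0 0 1;0.215 -0.024 0 0 0 0 1;0.215 -0.024 0 0 0 0 1;0.215 -0.024 0 0 0 0 1;0.215 -0.024 0 0 0 0 1;0.215 -0.024 0 0 0 0 1;0.215 -0.024 0 0 0 0 1;0.215 -0.024 0 0 0 0 1;0 0 0 0 0 -0.034 1;0 0 0 0 0 0 1"

```text
time: 17.18
tool_pos: [0.5782, 0.03, 0.1945]
ee_rot: [-3.133, -0.001, 1.345]
wrist_force: [-0.0, -0.7, -0.3]
width: 0.0943
finger_force: 0.0
```

carry_out --motion "0 0 0.15 0 0 0 1;0 0 0.15 0 0 0 1;0 0 0.15 0 0 0 1;0 0 0.12 0 0 0 1;0 0 0 0 0 0 1;0 0 0 0 0 0 1"

```text
time: 17.92
tool_pos: [0.5791, 0.0293, 0.0836]
ee_rot: [-3.138, -0.002, 1.343]
wrist_force: [-0.7, -0.1, -0.1]
width: 0.0938
finger_force: 0.0
```

```bash
python3 -c "
from h import *
go(.5797,.029,.063,77)"
```

```text
t 17.925 pos [0.5791 0.0293 0.0836] yaw [-1.7979e+02 -1.2000e-01  7.6960e+01] shift [-0.001  0.004  0.103] turn [-0.002 -0.001 -0.   ]
```

carry_out --motion "0 0.004 0.1 -0.002 0 0 1;0 0 0 0 0 0 0.2;0 0 0 0 0 0 0.2;0 0 0 0 0 0 0.2;0 0 0 0 0 0 0.2;0 0 0 0 0 0 0.2;0 0 0 0 0 0 0.2;0 0 0 0 0 0 0.2;0 0 0 0 0 0 0.2;0 0 0 0 0 0 0.2"

```text
time: 19.18
tool_pos: [0.5794, 0.0297, 0.063]
ee_rot: [-3.141, -0.002, 1.345]
wrist_force: [-0.4, 0.1, 0.9]
width: 0.0295
finger_force: 30.0
```

```bash
python3 -c "
from h import *
go(.600,-.354,.25,77)"
```

```text
t 19.175 pos [0.5794 0.0297 0.063 ] yaw [-1.7998e+02 -1.2000e-01  7.7030e+01] shift [-1.844  0.53  -0.939] turn [-0.    -0.001  0.   ]
```

carry_out --motion "0 0 -0.1 0 0 0 0.2;0 0 -0.2 0 0 0 0.2;0 0 -0.2 0 0 0 0.2;0 0 -0.2 0 0 0 0.2;-0.205 0.059 0 0 0 0 0.2;-0.205 0.059 0 0 0 0 0.2;-0.205 0.059 0 0 0 0 0.2;-0.205 0.059 0 0 0 0 0.2;-0.205 0.059 0 0 0 0 0.2;-0.205 0.059 0 0 0 0 0.2;-0.205 0.059 0 0 0 0 0.2;-0.205 0.059 0 0 0 0 0.2"

```text
time: 20.68
tool_pos: [0.5973, -0.3125, 0.2]
ee_rot: [-3.138, -0.003, 1.344]
wrist_force: [1.2, 0.3, -4.2]
width: 0.0292
finger_force: 30.0
```

carry_out --motion "-0.205 0.059 0 0 0 0 0.2;0 0 0 0 0 0 0.2;0 0 0.15 0 0 0 0.2;0 0 0.15 0 0 0 0.2;0 0 0.15 0 0 0 0.2;0 0 0.15 0 0 0 0.2;0 0 0.06 0 0 0 0.2;0 0 0 0 0 0 0.2;0 0 0 0 0 0 0.2"

```text
time: 21.8
tool_pos: [0.6012, -0.3542, 0.0721]
ee_rot: [3.139, -0.001, 1.345]
wrist_force: [0.0, -0.7, -4.7]
width: 0.0296
finger_force: 30.0
```

```bash
python3 -c "
from h import *
go(.600,-.354,.055,77)"
```

```text
t 21.8 pos [ 0.6012 -0.3542  0.0721] yaw [ 1.7984e+02 -6.0000e-02  7.7040e+01] shift [-0.    -0.006  0.086] turn [ 0.001 -0.001  0.   ]
```

carry_out --motion "0 -0.006 0.05 0.001 -0.001 0 0.2;0 0 0.02 0 0 0 0.2;0 0 0.012 0 0 0 0.2;0 0 0 0 0 0 0.2;0 0 0 0 0 0 0.2"

```text
time: 22.42
tool_pos: [0.5989, -0.3535, 0.0551]
ee_rot: [-3.14, 0.0, 1.344]
wrist_force: [-4.1, 2.6, 3.6]
width: 0.0293
finger_force: 30.0
```

carry_out --motion "0 0 0 0 0 0 1;0 0 0 0 0 0 1;0 0 0 0 0 0 1;0 0 0 0 0 0 1;0 0 -0.1 0 0 0 1;0 0 -0.2 0 0 0 1;0 0 -0.2 0 0 0 1;0 0 -0.2 0 0 0 1;0 0 0 0 0 0 1"

```text
time: 23.55
tool_pos: [0.6014, -0.3549, 0.2014]
ee_rot: [3.132, 0.005, 1.345]
wrist_force: [0.3, -0.7, -0.1]
width: 0.0938
finger_force: 0.0
```

```bash
python3 -c "
from h import *
go(.59,-.06,.2,77)"
```

```text
t 23.55 pos [ 0.6014 -0.3549  0.2014] yaw [179.47   0.26  77.03] shift [ 1.424 -0.386 -0.003] turn [0.004 0.002 0.   ]
```

carry_out --motion "0.203 -0.055 0 0 0 0 1;0.203 -0.055 0 0 0 0 1;0.203 -0.055 0 0 0 0 1;0.203 -0.055 0 0 0 0 1;0.203 -0.055 0 0 0 0 1;0.203 -0.055 0 0 0 0 1;0.203 -0.055 0 0 0 0 1;0 0 0 0 0 0 1;0 0 0 0 0 0 1"

```text
time: 24.68
tool_pos: [0.5878, -0.0597, 0.1935]
ee_rot: [-3.139, 0.001, 1.345]
wrist_force: [0.7, -0.4, 0.1]
width: 0.0939
finger_force: 0.0
```

```bash
python3 - <<'E'
from h import *
import pickle
go(.59,-.06,.2,77)
s=snap("wrist","w2"); pickle.dump(s,open("w2.pkl","wb"))
s=snap("top","top2"); pickle.dump(s,open("t2.pkl","wb"))
E
```

```text
t 24.675 pos [ 0.5878 -0.0597  0.1935] yaw [-1.7984e+02  5.0000e-02  7.7040e+01] shift [ 0.001  0.011 -0.032] turn [-0.001  0.     0.   ]
```

View pics/w2.png

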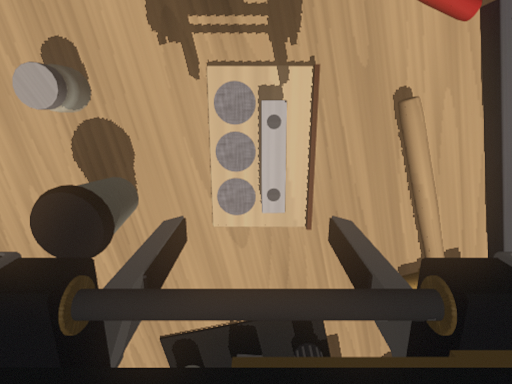

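The pads are now clear at (235,102), (236,151) and (236,197). The jaw is undisturbed at about (273,157).

```bash
python3 - <<'E'
from h import *
import pickle
s=pickle.load(open("w2.pkl","rb"))
g=cv2.cvtColor(s["pixels"],cv2.COLOR_RGB2HSV)
def meas(m,box,z,nm):
    x0,y0,x1,y1=box;k=np.zeros(m.shape,np.uint8);k[y0:y1,x0:x1]=m[y0:y1,x0:x1]
    k=cv2.morphologyEx(k,cv2.MORPH_CLOSE,np.ones((5,5)))
    c=max(cv2.findContours(k,0,2)[0],key=cv2.contourArea);M=cv2.moments(c);p=(M["m10"]/M["m00"],M["m01"]/M["m00"])
    b=np.array([ray(s,*q,z)[:2] for q in cv2.boxPoints(cv2.minAreaRect(c))]);e=b-np.roll(b,1,0)
    print(nm,np.round(p,1),ray(s,*p,z)[:2],np.linalg.norm(e,axis=1).round(4),np.degrees(np.arctan2(e[:,1],e[:,0])).round(1))
    return ray(s,*p,z)[:2]
pad=(g[...,1]<75).astype(np.uint8)
q=[meas(pad,b,.013,"pad") for b in((210,78,259,126),(210,127,259,174),(210,175,259,219))]
d=q[0]-q[2];print(np.linalg.norm(d),np.degrees(np.arctan2(d[1],d[0])),"mid",np.mean(q,0))
meas(((g[...,1]<50)&(g[...,2]>130)).astype(np.uint8),(260,90,295,218),.042,"jaw")
E
```

```text
pad [234.4 102.3] [0.5799 0.0305] [0.0489 0.0477 0.0489 0.0494] [  74.9  -12.8 -103.   167.1]
pad [235.2 151.2] [ 0.5669 -0.0259] [0.05   0.0489 0.0487 0.05  ] [ 120.9   30.8  -57.7 -147.7]
pad [236.  196.1] [ 0.5539 -0.0822] [0.0482 0.0481 0.0481 0.0496] [  75.1  -12.9 -103.1  167.2]
0.11566023517181694 77.00909623895853 mid [ 0.5669     -0.02586667]
jaw [273.2 155.1] [ 0.6111 -0.0368] [0.1285 0.0271 0.1285 0.0299] [  77.3  -12.8 -101.4  167.3]
```

```bash
python3 -c "
from h import *
go(.6115,-.038,.0205,77.2)"
```

```text
t 24.775 pos [ 0.588  -0.0605  0.1936] yaw [-1.7985e+02  3.0000e-02  7.6950e+01] shift [0.137 0.091 0.865] turn [-0.001  0.    -0.002]
```

carry_out --motion "0.137 0.091 0 0 0 -0.002 0.58;0 0 0.15 0 0 0 0.58;0 0 0.15 0 0 0 0.58;0 0 0.15 0 0 0 0.58;0 0 0.15 0 0 0 0.58;0 0 0.1 0 0 0 0.58;0 0 0.04 0 0 0 0.58;0 0 0 0 0 0 0.58;0 0 0 0 0 0 0.58"

```text
time: 25.9
tool_pos: [0.6126, -0.0371, 0.0474]
ee_rot: [3.141, -0.0, 1.348]
wrist_force: [-0.3, -0.2, 1.0]
width: 0.0545
finger_force: 0.0
```

```bash
python3 -c "
from h import *
go(.6115,-.038,.0205,77.2)"
```

```text
t 25.9 pos [ 0.6126 -0.0371  0.0474] yaw [ 1.7999e+02 -1.0000e-02  7.7240e+01] shift [-0.005 -0.004  0.134] turn [ 0. -0.  0.]
```

carry_out --motion "-0.005 -0.004 0.08 0 0 0 0.58;0 0 0.05 0 0 0 0.58;0 0 0 0 0 0 0.58;0 0 0 0 0 0 0.2;0 0 0 0 0 0 0.2;0 0 0 0 0 0 0.2;0 0 0 0 0 0 0.2;0 0 0 0 0 0 0.2;0 0 0 0 0 0 0.2"

```text
time: 27.02
tool_pos: [0.611, -0.0375, 0.0205]
ee_rot: [-3.141, -0.0, 1.349]
wrist_force: [0.2, -0.5, 2.0]
width: 0.0277
finger_force: 30.0
```

carry_out --motion "0 0 -0.1 0 0 0 0.2;0 0 -0.2 0 0 0 0.2;0 0 -0.2 0 0 0 0.2;0 0 -0.2 0 0 0 0.2;0 0 -0.2 0 0 0 0.2;0.182 -0.093 0 0 0 0 0.2;0.182 -0.093 0 0 0 0 0.2;0.182 -0.093 0 0 0 0 0.2;0.182 -0.093 0 0 0 0 0.2;0.182 -0.093 0 0 0 0 0.2;0.182 -0.093 0 0 0 0 0.2;0 0 0 0 0 0 0.2"

```text
time: 28.52
tool_pos: [0.5489, 0.2026, 0.2007]
ee_rot: [-3.139, -0.0, 1.353]
wrist_force: [0.1, -0.4, -2.1]
width: 0.0281
finger_force: 30.0
```

carry_out --motion "0 0 0 0 0 0 0.2;0 0 0 0 0 0 0.2"

```text
time: 28.78
tool_pos: [0.5505, 0.199, 0.2003]
ee_rot: [-3.14, 0.0, 1.347]
wrist_force: [-0.1, -0.1, -2.6]
width: 0.028
finger_force: 30.0
```

```bash
python3 - <<'E'
from h import *
import pickle
go(.5385,.312,.2,83)
s=snap("wrist","w3"); pickle.dump(s,open("w3.pkl","wb"))
E
```

```text
t 28.775 pos [0.5505 0.199  0.2003] yaw [-1.7988e+02  3.0000e-02  7.7180e+01] shift [ 0.538 -0.184  0.002] turn [-0.001  0.    -0.048]
```

View pics/w3.png

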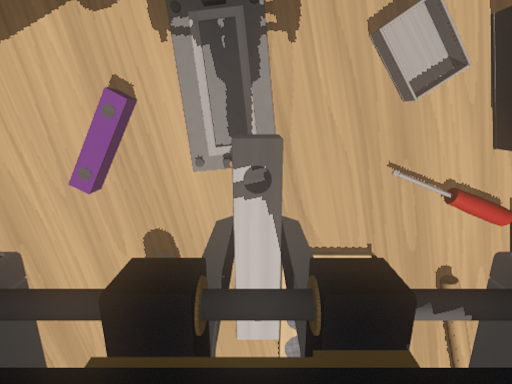

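The wrist view shows the held jaw at (257,230) and the fixture at (170–275, 0–170). Its near-left plate corner is at about (195,170).

```bash
python3 - <<'E'
from h import *
import pickle
s=pickle.load(open("w3.pkl","rb"))
g=cv2.cvtColor(s["pixels"],cv2.COLOR_RGB2HSV)
m=(g[...,1]<70)
m=cv2.morphologyEx(m.astype(np.uint8),cv2.MORPH_CLOSE,np.ones((5,5)))
L=[];Rr=[]
for v in range(50,130,10):
    u=np.flatnonzero(m[v,150:300])+150
    L.append(ray(s,u[0]-.5,v,.012)[:2]);Rr.append(ray(s,u[-1]+.5,v,.012)[:2]);print(v,u[0],u[-1],L[-1],Rr[-1])
for E in(L,Rr):
    vx,vy,x,y=cv2.fitLine(np.array(E,np.float32),cv2.DIST_HUBER,0,.001,.001).ravel();print("edge",np.degrees(np.arctan2(vy,vx)),"x at y=.312",x+(.312-y)*vx/vy)
for u in(200,208,216,224):
    v=np.flatnonzero(m[120:200,u])+120;print("near end",u,v[-1],ray(s,u,v[-1]+.5,.012)[:2])
st=((g[...,1]<60)&(g[...,2]>140)).astype(np.uint8)
for v in (70,90,110): print(v,[g[v,u,2] for u in range(172,276,3)])
E
```

```text
50 174 267 [0.487  0.3617] [0.5934 0.3375]
60 176 268 [0.4862 0.3508] [0.5922 0.3267]
70 177 269 [0.4841 0.3401] [0.5911 0.3158]
80 179 270 [0.4832 0.3289] [0.5899 0.3047]
90 181 271 [0.4823 0.3176] [0.5887 0.2935]
100 182 272 [0.4802 0.3063] [0.5875 0.282 ]
110 184 272 [0.4793 0.2946] [0.5851 0.2706]
120 185 273 [0.4771 0.2829] [0.5838 0.2587]
edge 82.97677 x at y=.312 0.4810868
edge 83.06884 x at y=.312 0.5905808
near end 200 170 [0.4787 0.2178]
near end 208 169 [0.4891 0.2168]
near end 216 169 [0.4991 0.2146]
near end 224 168 [0.5094 0.2136]
70 [np.uint8(196), np.uint8(194), np.uint8(135), np.uint8(137), np.uint8(136), np.uint8(136), np.uint8(136), np.uint8(138), np.uint8(160), np.uint8(177), np.uint8(174), np.uint8(123), np.uint8(133), np.uint8(134), np.uint8(130), np.uint8(73), np.uint8(73), np.uint8(73), np.uint8(73), np.uint8(73), np.uint8(72), np.uint8(72), np.uint8(73), np.uint8(89), np.uint8(99), np.uint8(95), np.uint8(73), np.uint8(74), np.uint8(76), np.uint8(125), np.uint8(135), np.uint8(137), np.uint8(134), np.uint8(182), np.uint8(182)]
90 [np.uint8(196), np.uint8(200), 
[... 308 characters left out ...]
), np.uint8(74), np.uint8(99), np.uint8(99), np.uint8(93), np.uint8(137), np.uint8(137), np.uint8(135), np.uint8(137), np.uint8(137), np.uint8(138), np.uint8(133), np.uint8(178)]
110 [np.uint8(203), np.uint8(200), np.uint8(197), np.uint8(202), np.uint8(128), np.uint8(139), np.uint8(138), np.uint8(139), np.uint8(137), np.uint8(137), np.uint8(154), np.uint8(175), np.uint8(175), np.uint8(106), np.uint8(137), np.uint8(136), np.uint8(137), np.uint8(138), np.uint8(106), np.uint8(76), np.uint8(75), np.uint8(73), np.uint8(75), np.uint8(74), np.uint8(73), np.uint8(96), np.uint8(96), np.uint8(165), np.uint8(136), np.uint8(136), np.uint8(137), np.uint8(136), np.uint8(137), np.uint8(137), np.uint8(187)]
```

carry_out --motion "0.18 -0.062 0 0 0 0 0.2;0.18 -0.062 0 0 0 0 0.2;0.175 -0.062 0 0 0 0 0.2;0 0 0 0 0 -0.048 0.2;0 0 0.15 0 0 0 0.2;0 0 0.15 0 0 0 0.2;0 0 0.15 0 0 0 0.2;0 0 0.1 0 0 0 0.2;0 0 0 0 0 0 0.2;0 0 0 0 0 0 0.2"

```text
time: 30.08
tool_pos: [0.5382, 0.3125, 0.0915]
ee_rot: [-3.141, -0.001, 1.448]
wrist_force: [0.6, -0.0, -2.5]
width: 0.0277
finger_force: 30.0
```

```bash
python3 - <<'E'
from h import *
go(.5365,.3115,.0205,83)
E
```

```text
t 30.075 pos [0.5382 0.3125 0.0915] yaw [-1.7997e+02 -6.0000e-02  8.2980e+01] shift [-0.006 -0.008  0.355] turn [-0.    -0.001 -0.   ]
```

carry_out --motion "-0.006 -0.007 0.12 0 0 0 0.2;0 0 0.12 0 0 0 0.2;0 0 0.06 0 0 0 0.2;0 0 0.02 0 0 0 0.2;0 0 0 0 0 0 0.2;0 0 0 0 0 0 0.2"

```text
time: 30.82
tool_pos: [0.5365, 0.3121, 0.0277]
ee_rot: [-3.142, -0.001, 1.449]
wrist_force: [-0.3, 0.7, -2.3]
width: 0.0277
finger_force: 30.0
```

```bash
python3 - <<'E'
from h import *
go(.5365,.3115,.0205,83)
E
```

```text
t 30.825 pos [0.5365 0.3121 0.0277] yaw [-1.800e+02 -8.000e-02  8.303e+01] shift [-0.003  0.     0.036] turn [-0.    -0.001  0.   ]
```

carry_out --motion "0 0 0.02 0 0 0 0.2;0 0 0.012 0 0 0 0.2;0 0 0.004 0 0 0 0.2;0 0 0 0 0 0 0.2"

```text
time: 31.32
tool_pos: [0.5359, 0.3119, 0.0205]
ee_rot: [-3.14, -0.001, 1.449]
wrist_force: [-2.7, -0.2, 6.2]
width: 0.0279
finger_force: 30.0
```

carry_out --motion "0 0 0 0 0 0 0.6;0 0 0 0 0 0 0.6;0 0 0 0 0 0 0.6;0 0 0 0 0 0 0.6;0 0 -0.1 0 0 0 0.6;0 0 -0.2 0 0 0 0.6;0 0 -0.2 0 0 0 0.8;0 0 -0.2 0 0 0 1;0 0 -0.2 0 0 0 1;-0.2 0 0 0 0 0 1;-0.2 0 0 0 0 0 1;0 0 0 0 0 0 1"

```text
time: 32.83
tool_pos: [0.5266, 0.2304, 0.2014]
ee_rot: [3.141, -0.001, 1.446]
wrist_force: [0.2, 0.3, 0.3]
width: 0.0939
finger_force: 0.0
```

```bash
python3 - <<'E'
from h import *
import pickle
go(.5989,-.3535,.2,77)
s=snap("wrist","w4"); pickle.dump(s,open("w4.pkl","wb"))
E
```

```text
t 32.825 pos [0.5266 0.2304 0.2014] yaw [ 1.7995e+02 -6.0000e-02  8.2860e+01] shift [-2.852  0.722  0.005] turn [ 0.    -0.001  0.049]
```

View pics/w4.png

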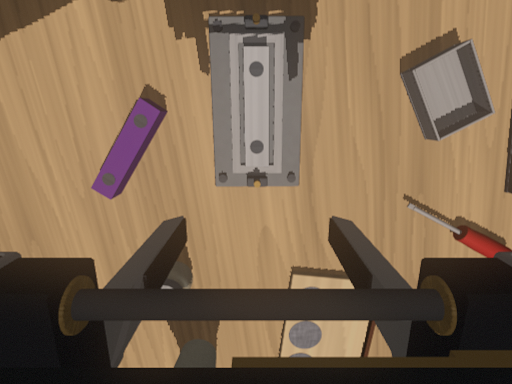

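The jaw lies flat and centred in the nest, about (257,108), with even gaps on both sides. Now I'll take the tools back.

carry_out --motion "-0.204 0.052 0 0 0 0 1;-0.204 0.052 0 0 0 0 1;-0.204 0.052 0 0 0 0 1;-0.204 0.052 0 0 0 0 1;-0.204 0.052 0 0 0 0 1;-0.204 0.052 0 0 0 0 1;-0.204 0.052 0 0 0 0 1;-0.204 0.052 0 0 0 0 1;-0.204 0.052 0 0 0 0 1;-0.204 0.052 0 0 0 0 1;-0.204 0.052 0 0 0 0 1;-0.204 0.052 0 0 0 0 1"

```text
time: 34.38
tool_pos: [0.592, -0.2693, 0.1993]
ee_rot: [-3.141, -0.001, 1.451]
wrist_force: [0.5, 0.1, 0.4]
width: 0.0943
finger_force: 0.0
```

carry_out --motion "-0.204 0.049 0 0 0 0 1;-0.2 0.049 0 0 0 0 1;0 0 0 0 0 0.049 1;0 0 0 0 0 0 1;0 0 0 0 0 0 1"

```text
time: 35.0
tool_pos: [0.6012, -0.3506, 0.1991]
ee_rot: [-3.14, -0.0, 1.349]
wrist_force: [-0.4, -0.2, -0.6]
width: 0.094
finger_force: 0.0
```

```bash
python3 - <<'E'
from h import *
go(.5989,-.3535,.056,77)
E
```

```text
t 35.0 pos [ 0.6012 -0.3506  0.1991] yaw [-179.92   -0.     77.31] shift [-0.017 -0.007  0.716] turn [-0.001 -0.     0.003]
```

carry_out --motion "-0.017 -0.007 0 0 0 0.003 1;0 0 0.15 0 0 0 1;0 0 0.15 0 0 0 1;0 0 0.15 0 0 0 1;0 0 0.15 0 0 0 1;0 0 0.06 0 0 0 1;0 0 0 0 0 0 1;0 0 0 0 0 0 1"

```text
time: 36.0
tool_pos: [0.5989, -0.355, 0.0687]
ee_rot: [3.141, 0.001, 1.34]
wrist_force: [-0.4, -1.2, 1.1]
width: 0.0939
finger_force: 0.0
```

```bash
python3 - <<'E'
from h import *
go(.5989,-.3535,.056,77)
E
```

```text
t 36.0 pos [ 0.5989 -0.355   0.0687] yaw [1.7995e+02 7.0000e-02 7.6800e+01] shift [ 0.007 -0.002  0.064] turn [ 0.     0.001 -0.002]
```

carry_out --motion "0.007 0 0.062 0 0 0 1;0 0 0 0 0 0 0.2;0 0 0 0 0 0 0.2;0 0 0 0 0 0 0.2;0 0 0 0 0 0 0.2;0 0 0 0 0 0 0.2;0 0 0 0 0 0 0.2;0 0 0 0 0 0 0.2;0 0 0 0 0 0 0.2;0 0 0 0 0 0 0.2"

```text
time: 37.25
tool_pos: [0.5984, -0.3531, 0.0543]
ee_rot: [-3.14, -0.0, 1.34]
wrist_force: [0.0, -0.5, 0.7]
width: 0.0296
finger_force: 30.0
```

```bash
python3 - <<'E'
from h import *
go(.5798,.0300,.2,77)
E
```

```text
t 37.25 pos [ 0.5984 -0.3531  0.0543] yaw [-179.89   -0.     76.79] shift [ 1.843 -0.53  -0.727] turn [-0.001 -0.    -0.002]
```

carry_out --motion "0 0 -0.1 0 0 0 0.2;0 0 -0.2 0 0 0 0.2;0 0 -0.2 0 0 0 0.2;0 0 -0.2 0 0 0 0.2;0.205 -0.059 0 0 0 0 0.2;0.205 -0.059 0 0 0 0 0.2;0.205 -0.059 0 0 0 0 0.2;0.205 -0.059 0 0 0 0 0.2;0.205 -0.059 0 0 0 0 0.2;0.205 -0.059 0 0 0 0 0.2;0.205 -0.059 0 0 0 0 0.2;0.205 -0.059 0 0 0 0 0.2"

```text
time: 38.75
tool_pos: [0.581, -0.0108, 0.1949]
ee_rot: [-3.139, 0.0, 1.34]
wrist_force: [0.4, -0.3, -4.7]
width: 0.0295
finger_force: 30.0
```

carry_out --motion "0.203 -0.058 0 0 0 0 0.2;0 0 0 0 0 0 0.2;0 0 0.15 0 0 0 0.2;0 0 0.15 0 0 0 0.2;0 0 0.15 0 0 0 0.2;0 0 0.12 0 0 0 0.2;0 0 0 0 0 0 0.2;0 0 0 0 0 0 0.2"

```text
time: 39.75
tool_pos: [0.5802, 0.0294, 0.0819]
ee_rot: [-3.141, -0.0, 1.34]
wrist_force: [0.2, 0.1, -5.3]
width: 0.0294
finger_force: 30.0
```

```bash
python3 - <<'E'
from h import *
go(.5798,.0300,.0625,77)
E
```

```text
t 39.75 pos [0.5802 0.0294 0.0819] yaw [-179.99   -0.     76.76] shift [ 0.002 -0.003  0.097] turn [-0.    -0.    -0.002]
```

carry_out --motion "0.002 -0.003 0.06 0 0 0 0.2;0 0 0.02 0 0 0 0.2;0 0 0.012 0 0 0 0.2;0 0 0.006 0 0 0 0.2;0 0 0 0 0 0 0.2"

```text
time: 40.38
tool_pos: [0.5786, 0.0306, 0.0623]
ee_rot: [-3.139, 0.0, 1.34]
wrist_force: [-5.4, 0.0, 5.2]
width: 0.0296
finger_force: 30.0
```

carry_out --motion "0 0 -0.004 0 0 0 0.2;0 0 0 0 0 0 1;0 0 0 0 0 0 1;0 0 0 0 0 0 1;0 0 0 0 0 0 1;0 0 -0.1 0 0 0 1;0 0 -0.2 0 0 0 1;0 0 -0.2 0 0 0 1;0 0 -0.2 0 0 0 1;0 0 0 0 0 0 1"

```text
time: 41.62
tool_pos: [0.5815, 0.0304, 0.2064]
ee_rot: [3.134, -0.002, 1.34]
wrist_force: [0.2, -0.6, 0.5]
width: 0.0939
finger_force: 0.0
```

```bash
python3 - <<'E'
from h import *
import pickle
go(.5067,-.3528,.044,73)
s=snap("wrist","w5"); pickle.dump(s,open("w5.pkl","wb"))
# predicted rows: chuck top circle at pad centre
print("expected top",proj(s,[.5798,.03,.107]),"pad",proj(s,[.5798,.03,.013]))
g=cv2.cvtColor(s["pixels"],cv2.COLOR_RGB2HSV);u,v=map(int,proj(s,[.5798,.03,.107]))
m=((g[...,1]<50)&(g[...,2]>120)).astype(np.uint8);k=np.zeros_like(m);k[v-30:v+30,u-30:u+30]=m[v-30:v+30,u-30:u+30]
c=max(cv2.findContours(k,0,2)[0],key=cv2.contourArea);p=cv2.minEnclosingCircle(c);print(p,ray(s,*p[0],.107))
i=cv2.imread("pics/w5.png");cv2.imwrite("pics/c_w5.png",cv2.resize(i[v-60:v+110,max(u-60,0):u+80],None,fx=3.4,fy=3.4,interpolation=cv2.INTER_CUBIC))
E
```

```text
t 41.625 pos [0.5815 0.0304 0.2064] yaw [ 1.7959e+02 -1.0000e-01  7.6790e+01] shift [-1.952  0.068  0.809] turn [ 0.003 -0.001  0.032]
expected top (np.float64(255.11297177066945), np.float64(191.15197951879196)) pad (np.float64(255.222357706941), np.float64(172.63558179988183))
((255.0, 201.75), 24.270708084106445) [0.5772 0.0193 0.107 ]
```

View pics/c_w5.png

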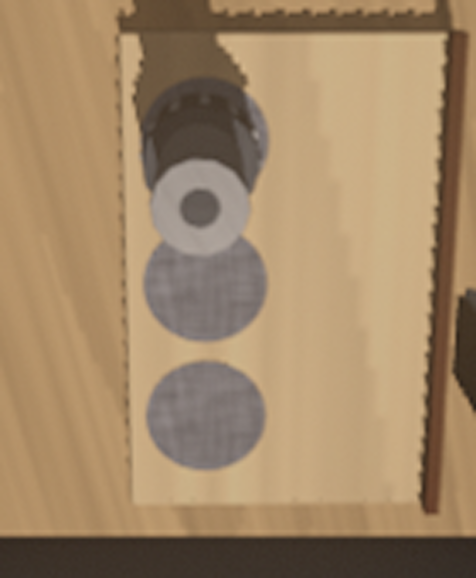

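The chuck stands on its pad: the top is at px (253.8,191.9) against an expected (255.1,191.2), about 1.5 mm off. Next the block.

carry_out --motion "-0.217 0.008 0 0 0 0 1;-0.217 0.008 0 0 0 0 1;-0.217 0.008 0 0 0 0 1;-0.217 0.008 0 0 0 0 1;-0.217 0.008 0 0 0 0 1;-0.217 0.008 0 0 0 0 1;-0.217 0.008 0 0 0 0 1;-0.217 0.008 0 0 0 0 1;-0.216 0.008 0 0 0 0 1;0 0 0 0 0 0.032 1;0 0 0 0 0 0 1;0 0 0 0 0 0 1"

```text
time: 43.18
tool_pos: [0.5037, -0.3522, 0.2003]
ee_rot: [-3.137, -0.001, 1.275]
wrist_force: [0.1, -0.2, -0.4]
width: 0.094
finger_force: 0.0
```

```bash
python3 - <<'E'
from h import *
go(.5067,-.3528,.044,73)
E
```

```text
t 43.175 pos [ 0.5037 -0.3522  0.2003] yaw [-1.7976e+02 -5.0000e-02  7.3040e+01] shift [0.001 0.018 0.782] turn [-0.002 -0.     0.   ]
```

carry_out --motion "0.001 0.016 0 -0.002 0 0 1;0 0 0.15 0 0 0 1;0 0 0.15 0 0 0 1;0 0 0.15 0 0 0 1;0 0 0.15 0 0 0 1;0 0 0.12 0 0 0 1;0 0 0 0 0 0 1;0 0 0 0 0 0 1"

```text
time: 44.18
tool_pos: [0.5082, -0.354, 0.059]
ee_rot: [3.138, 0.001, 1.274]
wrist_force: [0.1, 0.3, -0.3]
width: 0.0939
finger_force: 0.0
```

```bash
python3 - <<'E'
from h import *
go(.5067,-.3528,.044,73)
E
```

```text
t 44.175 pos [ 0.5082 -0.354   0.059 ] yaw [1.7977e+02 5.0000e-02 7.2990e+01] shift [ 0.003 -0.009  0.075] turn [ 0.002  0.    -0.   ]
```

carry_out --motion "0.003 -0.009 0.072 0.002 0 0 1;0 0 0 0 0 0 0.3;0 0 0 0 0 0 0.3;0 0 0 0 0 0 0.3;0 0 0 0 0 0 0.3;0 0 0 0 0 0 0.3;0 0 0 0 0 0 0.3;0 0 0 0 0 0 0.3;0 0 0 0 0 0 0.3"

```text
time: 45.3
tool_pos: [0.506, -0.3527, 0.0434]
ee_rot: [-3.14, 0.0, 1.273]
wrist_force: [0.7, 0.1, 0.0]
width: 0.04
finger_force: 30.0
```

```bash
python3 - <<'E'
from h import *
go(.5672,-.0257,.2,77)
E
```

```text
t 45.3 pos [ 0.506  -0.3527  0.0434] yaw [-1.7991e+02  2.0000e-02  7.2950e+01] shift [ 1.653 -0.188 -0.783] turn [-0.001  0.    -0.034]
```

carry_out --motion "0 0 -0.1 0 0 0 0.3;0 0 -0.2 0 0 0 0.3;0 0 -0.2 0 0 0 0.3;0 0 -0.2 0 0 0 0.3;0.206 -0.023 0 0 0 0 0.3;0.206 -0.023 0 0 0 0 0.3;0.206 -0.023 0 0 0 0 0.3;0.206 -0.023 0 0 0 0 0.3;0.206 -0.023 0 0 0 0 0.3;0.206 -0.023 0 0 0 0 0.3;0.206 -0.023 0 0 0 0 0.3;0.206 -0.023 0 0 0 0 0.3"

```text
time: 46.8
tool_pos: [0.5672, -0.0254, 0.1838]
ee_rot: [-3.139, 0.0, 1.273]
wrist_force: [0.4, 0.2, -3.5]
width: 0.0397
finger_force: 30.0
```

carry_out --motion "0 0 0 0 0 -0.034 0.3;0 0 0 0 0 0 0.3;0 0 0.15 0 0 0 0.3;0 0 0.15 0 0 0 0.3;0 0 0.15 0 0 0 0.3;0 0 0.12 0 0 0 0.3;0 0 0 0 0 0 0.3;0 0 0 0 0 0 0.3"

```text
time: 47.8
tool_pos: [0.5681, -0.0273, 0.0706]
ee_rot: [-3.141, -0.0, 1.343]
wrist_force: [1.0, -1.0, -2.9]
width: 0.0398
finger_force: 30.0
```

```bash
python3 - <<'E'
from h import *
go(.5676,-.0257,.0505,77)
E
```

```text
t 47.8 pos [ 0.5681 -0.0273  0.0706] yaw [-1.7998e+02 -1.0000e-02  7.6960e+01] shift [ 0.007 -0.004  0.101] turn [-0. -0. -0.]
```

carry_out --motion "0.007 0 0.06 0 0 0 0.3;0 0 0.02 0 0 0 0.3;0 0 0.012 0 0 0 0.3;0 0 0.006 0 0 0 0.3;0 0 0 0 0 0 0.3"

```text
time: 48.42
tool_pos: [0.5674, -0.0253, 0.0513]
ee_rot: [-3.139, 0.0, 1.345]
wrist_force: [-4.3, 1.2, 6.0]
width: 0.0397
finger_force: 30.0
```

Contact made; release and go for the bottle.

carry_out --motion "0 0 -0.004 0 0 0 0.3;0 0 0 0 0 0 1;0 0 0 0 0 0 1;0 0 0 0 0 0 1;0 0 0 0 0 0 1;0 0 -0.1 0 0 0 1;0 0 -0.2 0 0 0 1;0 0 -0.2 0 0 0 1;0 0 -0.2 0 0 0 1;0 0 -0.05 0 0 0 1;0 0 0 0 0 0 1"

```text
time: 49.8
tool_pos: [0.568, -0.0255, 0.2002]
ee_rot: [-3.14, 0.0, 1.344]
wrist_force: [0.6, -0.1, 0.1]
width: 0.0943
finger_force: 0.0
```

```bash
python3 - <<'E'
from h import *
go(.4162,-.3532,.046,77)
E
```

```text
t 49.8 pos [ 0.568  -0.0255  0.2002] yaw [-179.9     0.     77.03] shift [-1.767 -0.371  0.772] turn [-0.001  0.     0.   ]
```

carry_out --motion "-0.221 -0.046 0 0 0 0 1;-0.221 -0.046 0 0 0 0 1;-0.221 -0.046 0 0 0 0 1;-0.221 -0.046 0 0 0 0 1;-0.221 -0.046 0 0 0 0 1;-0.221 -0.046 0 0 0 0 1;-0.221 -0.046 0 0 0 0 1;-0.22 -0.046 0 0 0 0 1;0 0 0 0 0 0 1;0 0 0 0 0 0 1"

```text
time: 51.05
tool_pos: [0.4165, -0.3523, 0.1986]
ee_rot: [-3.137, -0.003, 1.344]
wrist_force: [0.5, 0.2, -0.3]
width: 0.0939
finger_force: 0.0
```

```bash
python3 - <<'E'
from h import *
go(.4162,-.3532,.046,77)
E
```

```text
t 51.05 pos [ 0.4165 -0.3523  0.1986] yaw [-1.7972e+02 -1.5000e-01  7.7020e+01] shift [-0.007  0.003  0.763] turn [-0.002 -0.001  0.   ]
```

carry_out --motion "-0.006 0 0 -0.002 0 0 1;0 0 0.15 0 0 0 1;0 0 0.15 0 0 0 1;0 0 0.15 0 0 0 1;0 0 0.15 0 0 0 1;0 0 0.12 0 0 0 1;0 0 0 0 0 0 1;0 0 0 0 0 0 1"

```text
time: 52.05
tool_pos: [0.4178, -0.3545, 0.0578]
ee_rot: [3.138, 0.001, 1.346]
wrist_force: [-0.4, 0.0, 0.5]
width: 0.0938
finger_force: 0.0
```

```bash
python3 - <<'E'
from h import *
go(.4162,-.3532,.046,77)
E
```

```text
t 52.05 pos [ 0.4178 -0.3545  0.0578] yaw [1.7979e+02 5.0000e-02 7.7090e+01] shift [ 0.005 -0.01   0.059] turn [0.002 0.    0.001]
```

carry_out --motion "0.005 -0.008 0.057 0.002 0 0 1;0 0 0 0 0 0 0.3;0 0 0 0 0 0 0.3;0 0 0 0 0 0 0.3;0 0 0 0 0 0 0.3;0 0 0 0 0 0 0.3;0 0 0 0 0 0 0.3;0 0 0 0 0 0 0.3;0 0 0 0 0 0 0.3"

```text
time: 53.18
tool_pos: [0.4156, -0.3533, 0.0453]
ee_rot: [-3.14, 0.0, 1.344]
wrist_force: [-0.7, 0.1, 1.3]
width: 0.0417
finger_force: 30.0
```

```bash
python3 - <<'E'
from h import *
go(.555,-.0818,.2,77)
E
```

```text
t 53.175 pos [ 0.4156 -0.3533  0.0453] yaw [-179.88    0.     77.03] shift [ 1.479  0.373 -0.774] turn [-0.001  0.     0.   ]
```

carry_out --motion "0 0 -0.1 0 0 0 0.3;0 0 -0.2 0 0 0 0.3;0 0 -0.2 0 0 0 0.3;0 0 -0.2 0 0 0 0.3;0 0 -0.05 0 0 0 0.3;0.211 0.053 0 0 0 0 0.3;0.211 0.053 0 0 0 0 0.3;0.211 0.053 0 0 0 0 0.3;0.211 0.053 0 0 0 0 0.3;0.211 0.053 0 0 0 0 0.3;0.211 0.053 0 0 0 0 0.3;0.211 0.053 0 0 0 0 0.3"

```text
time: 54.68
tool_pos: [0.5542, -0.0806, 0.1926]
ee_rot: [-3.136, 0.0, 1.344]
wrist_force: [0.2, -0.9, -1.7]
width: 0.0412
finger_force: 30.0
```

carry_out --motion "0 0 0 0 0 0 0.3;0 0 0 0 0 0 0.3;0 0 0.15 0 0 0 0.3;0 0 0.15 0 0 0 0.3;0 0 0.15 0 0 0 0.3;0 0 0.12 0 0 0 0.3;0 0 0 0 0 0 0.3;0 0 0 0 0 0 0.3"

```text
time: 55.68
tool_pos: [0.5546, -0.083, 0.082]
ee_rot: [-3.141, 0.0, 1.343]
wrist_force: [-0.3, 0.2, -1.6]
width: 0.0418
finger_force: 30.0
```

```bash
python3 - <<'E'
from h import *
go(.555,-.0818,.0525,77)
E
```

```text
t 55.675 pos [ 0.5546 -0.083   0.082 ] yaw [-1.7996e+02  1.0000e-02  7.6960e+01] shift [0.006 0.001 0.148] turn [-0.  0. -0.]
```

carry_out --motion "0.005 0.002 0.08 0 0 0 0.3;0 0 0.03 0 0 0 0.3;0 0 0.02 0 0 0 0.3;0 0 0.012 0 0 0 0.3;0 0 0 0 0 0 0.3"

```text
time: 56.3
tool_pos: [0.5549, -0.0811, 0.0533]
ee_rot: [-3.14, -0.0, 1.345]
wrist_force: [-2.0, 0.6, 1.3]
width: 0.0417
finger_force: 30.0
```

carry_out --motion "0 0 0.002 0 0 0 0.3;0 0 0 0 0 0 1;0 0 0 0 0 0 1;0 0 0 0 0 0 1;0 0 0 0 0 0 1;0 0 -0.1 0 0 0 1;0 0 -0.2 0 0 0 1;0 0 -0.2 0 0 0 1;0 0 -0.2 0 0 0 1;0 0 -0.2 0 0 0 1;0 0 -0.1 0 0 0 1;0 0 0 0 0 0 1"

```text
time: 57.8
tool_pos: [0.5562, -0.0815, 0.2545]
ee_rot: [3.139, 0.0, 1.344]
wrist_force: [-0.1, -0.6, -0.1]
width: 0.0939
finger_force: 0.0
```

```bash
python3 - <<'E'
from h import *
go(.565,-.03,.25,77)
s=snap("wrist","w6")
for n,x,y,z in(("chuck",.5798,.03,.107),("block",.5672,-.0257,.098),("bottle",.5545,-.0818,.115),("padB",.5545,-.0818,.013)): print(n,np.round(proj(s,[x,y,z]),1))
u,v=map(int,proj(s,[.5672,-.0257,.05]))
i=cv2.imread("pics/w6.png");print("crop origin",u-70,max(v-90,0));cv2.imwrite("pics/c_w6.png",cv2.resize(i[max(v-90,0):v+90,u-70:u+90],None,fx=3.3,fy=3.3,interpolation=cv2.INTER_CUBIC))
E
```

```text
t 57.8 pos [ 0.5562 -0.0815  0.2545] yaw [179.85   0.    77.03] shift [ 0.261 -0.015  0.022] turn [0.001 0.    0.   ]
chuck [255.2  73.7]
block [255.5 128.7]
bottle [255.6 181.7]
padB [255.9 165.9]
crop origin 185 36
```

View pics/c_w6.png

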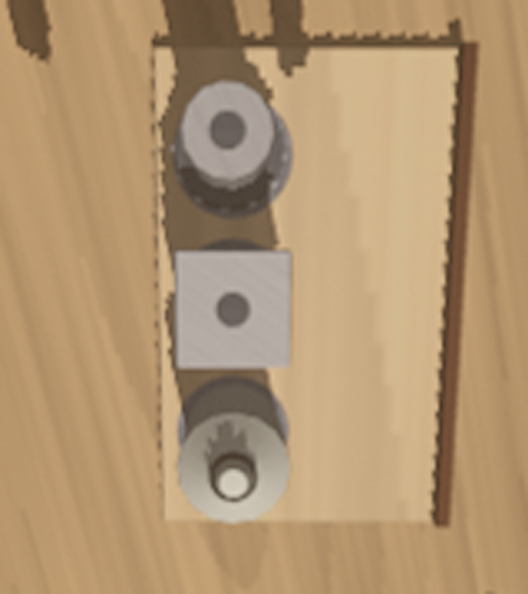

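All three stand upright on their own pads. Seen against expected px: chuck (254,75) vs (255,74), block (255.5,130) vs (255.5,129), spout (255,182) vs (256,182), all within about 2 mm.

```bash
python3 -c "
from bench import robot
print(robot.close_job())"
```

```text
the job is handed in; nothing more can be done
None
```

The job is handed in: the soft jaw lies flat in the fixture nest, and the bottle, block and chuck stand upright on their own pads, about 2 mm or less from the middle in the last picture. It took about 58 s of the 141 s allowed; I did not re-photograph the cup and jar at the end.

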